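Load the test card in a covered petri dish under the bench lamp

ROBOT

A 6-joint arm with a two-finger parallel gripper is mounted at the origin on the work surface. World frame = base frame: x ahead of the robot, y to its left, z up, the work surface at z = 0. Lengths are in m, angles in rad, forces in N, time in s.
With the tool pointing down it reaches from about 0.35 to 0.925 m from the base axis. Payload 6.4 kg.
Tool frame: the origin (TCP) lies on the centre line of the jaws, within the pads' length; the fingertips stand 25 mm ahead of it and the grasp point (between the pads) lies 6 mm ahead of it (robot.tcp_to_tips is the z of the fingertips in the tool frame, in m); z points along the fingers, y is the line along which they close (so a half turn about z gives the same grasp; the last joint's range is limited). The gripper opens to 94 mm and grips with 3 to 60 N. Pads are 16 mm wide; open, the fingers measure 119 mm over their backs; the gripper's body (75 mm by 177 mm) begins 78 mm behind the grasp point.
Start: joints at [-1.381, 0.245, 1.558, -0, 1.339, -0.174], TCP at [0.231, -0.607, 0.23] pointing down, gripper open.
Joint ranges: [-3.13, 3.13], [-1.02, 2.26], [0.13, 2.54], [-0.95, 4.09], [0.21, 2.88], [-2.74, 2.74]. Speed limits (rad/s): [2.57, 2.57, 3.14, 3.14, 3.14, 3.14].

INTERFACE

Orientations are given as a unit quaternion [x, y, z, w].
In Python, from station import robot gives the robot as it stands.
- The arm moves only by the tool drive_tool, never from a script. Its argument "series" is a list of rows, each a list of 7 numbers: the shift along the tool's x, y, z in units of 2 cm (1.0 is 2 cm), then the turn, a rotation vector about the tool's x, y, z in units of 4 degrees (1.0 is 4 degrees), then the closure, from -1 (fully open) to 1 (shut). A call has 1 to 5 rows; each row shifts and turns the commanded pose from where the row before left it, along the tool's axes as they then stand; what a row does not reach is not made up. A row lasts 1/10 s, in which the tool goes at most 50 mm and 8.59 degrees, less where a joint would pass 70% of its speed; a pose out of reach is approached as far as the arm can. A call with a number of a shift or a turn outside -1 to 1 is refused whole. A call with a gripper value outside its range is refused whole. The fingers move at their own pace and stop on an object; the grip force is fixed at half the most. Time passes only in rows, so rows that do not move let the fingers close. It gives the time, the measured TCP pose, the force, the opening and the grip force at its end, in the units of the state.
- robot.get_obs(): the state, without advancing time (a new reading comes with each control period).
- robot.camera(name): name is "side" or "top"; returns the picture (420x560x3 uint8, blue, green, red); there is no depth.
- robot.get_calibration(name): a dict with "intrinsics" (3x3 intrinsics, pixels), "R" (3x3) and "t" (3): a world point X has camera coordinates R X + t. Camera axes: x right, y down, z forward; pixel columns grow to the right and rows downward; lengths in m; the calibration is good to about 2 mm. A picture is of the moment at which its call begins. get_calibration takes no time and is no camera call.
- robot.finish_job(): hands the job in; it is judged then, once.
The state is a dict: "time": time; "joint_pos": joint angles; "qd": joint speeds; "tau": joint torques, N m; "position": TCP position; "eef_rot": TCP orientation; "wrist_force": force on the tool from outside, world axes, zero at the start; "moment": the same for the moment, N m; "opening": opening from 0.0 (shut) to 1.0 (fully open); "grasp_force": force on a finger pad.
Only numpy, scipy, OpenCV 4.12 (cv2) and the standard library are available. Lean on these libraries where they do the work, as an engineer would, in place of code of your own. Each camera call takes 0.05 s, during which the arm holds its last target. There are 200 camera calls.

TASK

Weigh down the test card in the lidded glass dish that stands under the lamp bar. Raise the lid by its tab, tab edge first, pausing a moment when that edge is clear and the far edge still rests on the dish, then carry it no higher than the lamp bar and lay it right way up in the middle of the grey rubber mat; gently set the low steel disc flat in the middle of the round card in the dish; then put the lid back, centred and flush all round. Leave the dish where it is, do not hit the lamp, and disturb nothing else on the bench.

Things in the scene. Friction and masses are not known exactly. Their poses are not given: they have to be found in the camera images.
- dish: the round glass petri dish under the lamp bar, loose, 0.2 kg: outside 96 mm dia, 25 mm high, wall 2.5 mm, floor 3 mm thick with a white card (60 mm dia, 1 mm) fixed in its middle, the card's top 4 mm above the origin. Origin: centre of the underside, on the bench; z up.
- lid: clear lid on the dish, about 60 g: disc 110 mm dia, 3 mm thick, with a 3 mm skirt reaching 9 mm down (inner dia 104 mm: 4 mm play round the dish). Origin: on its axis at the skirt's lower edge, 16 mm above the dish's when closed; z up, top face at z = 12 mm. White upright grip tab fin 10 mm thick along y, x = -74 to -50 mm, z = 5 to 30 mm; it starts closed, tab on the robot side.
- lid_near (a point): point of the lid at the lower edge of the skirt beneath the tab, at lid x = -55, z = 0 mm
- lid_far (a point): point of the lid at the lower edge of the skirt, across from the tab, at lid x = +55, z = 0 mm
- disc: the low steel disc, 40 mm dia, 14 mm high, about 0.14 kg, lying flat on the bench to the left or right. Origin: centre of its underside.
- mat: plain grey rubber mat for the lid, fixed, 140 x 140 x 3 mm, on the bench on the other side from the disc. Origin: centre of its underside, on the bench (its top is at z = 3 mm).
- lamp: fixed lamp. Origin: on the bench below the middle of its bar; +x away from the robot and leftwards (yaw 0.35 to 0.75). Bar 30 mm wide (x), 150 long (y), z = 163 to 185 mm; a 12 mm arm (top 191 mm) joins it to a 16 mm post at x = +160 mm, foot 100 mm dia. The dish's centre is near x = +30 mm: to reach tab and dish the tool must lean 30 to 45 degrees, its body towards the robot.
- cylinder: bystander: upright steel cylinder, 44 dia x 45 mm high. Origin: centre of its underside.
- small_dish: bystander: small open glass dish without a lid, 60 dia x 14 mm. Origin: centre of its underside.
- carton: bystander: small open white carton, 70 x 70 x 65 mm, with a raised flap to 110 mm. Origin: centre of its underside.
- beaker: bystander: open glass beaker, 70 dia x 90 mm high. Origin: centre of its underside.
- spool: bystander: low white plastic ring, 26 dia x 12 mm, lying flat on the bench. Origin: centre of its underside.
- spatula: bystander: flat hand spatula, 170 mm long, lying on the bench. Origin: centre of its underside, about mid length.
There are look-alikes about, which are no part of the job. Of the things like the lid, leave any that is turquoise; of the rest the larger one is meant. Several things have the shape of the mat; the one meant has the colours described above.

How it is judged:
On the way, in this order (a step that is already met when the one before it is completed fails the run):
1. the lid's tab edge is raised clear of the dish's rim while its far edge still rests on the dish (z of lid_near in the frame of dish above 0.027 m and z of lid_far in the frame of dish below 0.022 m and horizontal distance between lid and dish below 0.012 m), for 0.1 s.
2. the lid lies right way up on the mat (centres within 35 mm), released (horizontal distance between lid and mat below 0.035 m and height (world z) of lid below 0.008 m and angle between lid's own z axis and vertical below 0.06 rad and linear speed of lid below 0.02 m/s and contact force between the fingers and lid below 0.05 N), for 0.2 s.
3. the disc lies flat on the card, within 10 mm of its middle, released, with the lid still on the mat (horizontal distance between disc and dish below 0.01 m and z of disc in the frame of dish below 0.007 m and angle between each of disc, lid's own z axis and vertical below 0.06 rad and linear speed of disc below 0.02 m/s and contact force between the fingers and disc below 0.05 N and horizontal distance between lid and mat below 0.035 m and height (world z) of lid below 0.008 m), for 0.2 s.
At the end, for the whole second after the job is handed in: The lid is back on the dish, within 5 mm of its centre, seated within 2 mm of its closed height and level within 0.03 rad; the disc lies flat on the card inside, within 10 mm of the middle; the dish is upright within 30 mm of where it stood; all is at rest and released (horizontal distance between lid and dish below 0.005 m and z of lid in the frame of dish between 0.014 and 0.018 m and angle between each of lid, dish's own z axis and vertical below 0.03 rad and linear speed of each of lid, disc below 0.02 m/s and horizontal distance between disc and dish below 0.01 m and z of disc in the frame of dish below 0.007 m and angle between disc's own z axis and vertical below 0.06 rad and distance of dish from where it was at the start of the episode below 0.03 m); the robot touches nothing.
It fails at once if the lid is carried higher than the lamp bar (lid above 0.185 m) (height (world z) of lid above 0.185 m).
It fails at once if the disc is pressed hard into the dish (over 30 N) or dropped into it from more than about 10 mm (over 0.45 m/s near the dish's floor) (contact force between disc and dish above 30 N or (linear speed of disc above 0.45 m/s and horizontal distance between disc and dish below 0.045 m and z of disc in the frame of dish below 0.02 m)).
It fails at once if the robot hits the lamp (over 10 N) (contact force between any of the arm, the fingers and lamp above 10 N).
It fails at once if the dish is tipped by more than 0.2 rad or shifted by more than 30 mm (angle between dish's own z axis and vertical above 0.2 rad or distance of dish from where it was at the start of the episode above 0.03 m).
It fails at once if a bystander is moved by more than 30 mm (distance of any of cylinder, small_dish, carton, beaker, spool, spatula from where it was at the start of the episode above 0.03 m).
It also fails if it takes over 72 s, if anything falls off the work surface, if the arm or the gripper's body presses on something with over 40 N, if the wrist force passes 120 N, or if a joint passes its speed limit or range.

## Working session

There is one attempt and no reset: what is moved stays moved. The work goes in short steps, Python scripts to look and compute and a tool call to move; the robot and the scene stay as the last step left them, time stands still between calls to the robot, and variables do not carry over. Pictures are saved under pics/ and viewed, at most 10 in all, crops included, and the job is handed in when it is done.

Besides the shell and the picture viewer there is one more tool, called after "Call:" as name(argument=value, ...) on one line, values as JSON. drive_tool: Moves the arm, as the interface text tells. Its arguments: {"type":"object","properties":{"series":{"type":"array","items":{"type":"array","items":{"type":"number"}}}},"required":["series"]}

```bash
ls; mkdir -p pics; python3 - <<'E'
from station import robot
import cv2
for n in("top","side"):
    im=robot.camera(n); cv2.imwrite(f"pics/{n}0.png",im)
    c=robot.get_calibration(n); print(n,c)
print(robot.get_obs())
E
```

```text
pics
top {'intrinsics': array([[381.80979142,   0.        , 283.60074057],
       [  0.        , 381.80979142, 210.39744178],
       [  0.        ,   0.        ,   1.        ]]), 'R': array([[ 0.02775982, -0.99956731,  0.00972583],
       [-0.9833124 , -0.02905581, -0.17958978],
       [ 0.17979467, -0.00457815, -0.98369351]]), 't': array([-0.05799641,  0.47158926,  0.85369468])}
side {'intrinsics': array([[453.20984421,   0.        , 277.1597379 ],
       [  0.        , 453.20984421, 205.83946565],
       [  0.        ,   0.        ,   1.        ]]), 'R': array([[-0.74107313, -0.67132617, -0.01147966],
       [-0.39693466,  0.45183557, -0.79892897],
       [ 0.54152885, -0.58750811, -0.60131583]]), 't': array([0.35739736, 0.24231873, 0.85430425])}
{'time': 0.1, 'joint_pos': array([-1.38107765e+00,  2.45702222e-01,  1.55889123e+00,  6.83571566e-06,
        1.33875786e+00, -1.74089117e-01]), 'qd': array([ 8.04502778e-05, -1.62637287e-03, -1.76671376e-03, -1.13424277e-04,
       -8.78994965e-04, -5.92245219e-04]), 'tau': array([ 9.60670222e-04, -4.16916668e+01, -3.15524089e+01,  6.87478250e-02,
        3.09873722e-02, -4.96293524e-05]), 'position': array([ 0.23120837, -0.60693913,  0.22948289]), 'eef_rot': array([ 9.83500818e-01,  1.80901540e-01, -3.54624401e-06, -8.79330023e-04]), 'wrist_force': array([ 0.98086079, -0.59684745,  0.40945508]), 'moment': array([-0.01942207, -0.00686664,  0.00799078]), 'grasp_force': 0.0, 'opening': 0.9979846485984536}
```

View pics/top0.png

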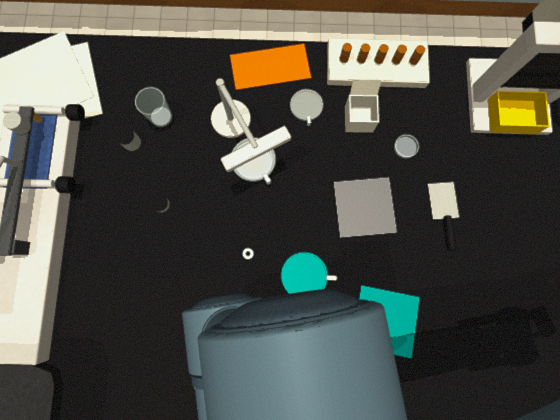

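View pics/side0.png

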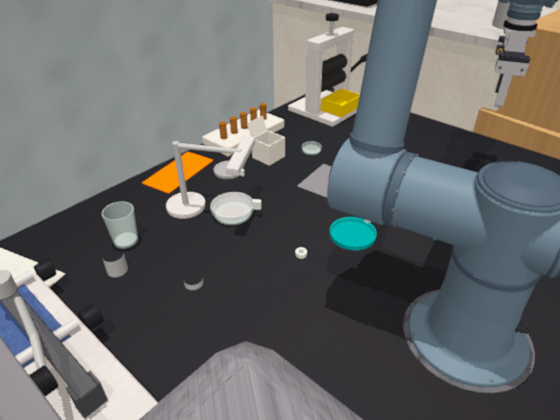

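The top view shows these items:
- **Lamp:** bar at (255,148), foot at (231,118).
- **Dish and lid:** under the bar at about (253,158), with the tab at (267,181).
- **Lid look-alikes:** a smaller clear lid at (306,105) and a turquoise one at (304,274). The clear one under the lamp is the one meant.
- **Mat candidates:** orange (271,66), turquoise (388,320) and grey (365,207). I choose the grey one.
- **Disc:** the low one at (163,205). The taller cylinder is at (131,141) and the spool at (248,254).

Next is a close crop to check these choices.

```bash
cat > h.py <<'E'
import numpy as np, cv2
from station import robot
from scipy.spatial.transform import Rotation as R
C={n:robot.get_calibration(n) for n in("top","side")}
def ray(n,p):
    c=C[n]; d=c["R"].T@np.linalg.inv(c["intrinsics"])@np.array([p[0],p[1],1.]); return -c["R"].T@c["t"],d/np.linalg.norm(d)
def onz(n,p,z):
    o,d=ray(n,p); return o+d*(z-o[2])/d[2]
def tri(p,q):
    o1,d1=ray("top",p);o2,d2=ray("side",q)
    s=np.linalg.lstsq(np.c_[d1,-d2],o2-o1,rcond=None)[0]
    a=o1+d1*s[0];b=o2+d2*s[1]; return (a+b)/2,np.linalg.norm(a-b)
def proj(n,X):
    c=C[n]; v=c["intrinsics"]@(c["R"]@np.asarray(X,float)+c["t"]); return v[:2]/v[2]
E
python3 - <<'E'
import cv2,numpy as np
t=cv2.imread('pics/top0.png');s=cv2.imread('pics/side0.png')
def crop(im,x,y,w,h,k,g=1.0):
    c=cv2.resize(im[y:y+h,x:x+w],None,fx=k,fy=k,interpolation=cv2.INTER_CUBIC)
    return np.uint8(255*(c/255.)**g)
a=crop(t,205,110,100,75,4);b=crop(s,160,135,110,75,4)[:, :400]
b=crop(s,170,150,100,75,4)
c=crop(t,125,175,100,75,4,.5);d=crop(s,155,245,100,75,4,.5)
cv2.imwrite('pics/m1.png',np.vstack([np.hstack([a,b]),np.hstack([c,d])]))
E
```

```text
(no output)
```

View pics/m1.png

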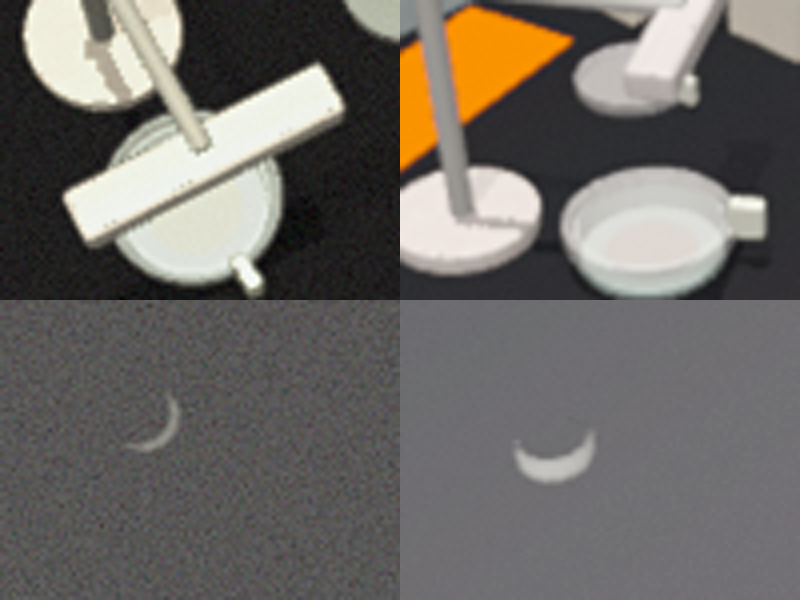

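The crop confirms the clear lid under the bar with its white tab, in top at (267,179) and in side at (256,204). The disc shows only as a bright crescent, in top at about (166,206) and in side at about (193,286).

```bash
cat > meas.py <<'E'
from h import *
from scipy.optimize import least_squares
def circ(P,r):
    P=np.array(P)[:,:2]
    f=least_squares(lambda c:np.hypot(*(P-c).T)-r,P.mean(0)+[0.01,0],loss='soft_l1',f_scale=.001)
    return f.x,np.std(f.fun),len(P)
E
python3 - <<'E'
from meas import *
t=cv2.imread('pics/top0.png');s=cv2.imread('pics/side0.png')
for n in C: print(n,"cam",np.round(ray(n,(0,0))[0],3))
# bar
for p in [(62,195),(318,65),(345,105),(90,248)]:
    print("bar",np.round(onz('top',(205+p[0]/4,110+p[1]/4),.185),4))
print("foot",[np.round(onz('top',(205+p[0]/4,110+p[1]/4),.0)[:2],3) for p in[(23,40),(183,35),(105,110)]])
# disc
for n,im,(x,y,w,h),th in(('side',s,(178,270,32,26),60),('top',t,(150,190,32,32),60)):
    g=cv2.cvtColor(im,6)[y:y+h,x:x+w]; m=(g>th).astype(np.uint8)
    k,l,st,ce=cv2.connectedComponentsWithStats(m); i=1+np.argmax(st[1:,4]); m=l==i
    P=[]
    for c in range(w):
        r=np.flatnonzero(m[:,c])
        if len(r): P.append(onz(n,(x+c,y+r.max()+.5),0.))
    print(n,"disc",st[i],circ(P,.02), np.round(P[0],3))
    P=[onz(n,(x+c,y+np.flatnonzero(m[:,c]).min()-.5),.014) for c in range(w) if m[:,c].any()]
    print(n,"disc top",circ(P,.02))
# mat
hsv=cv2.cvtColor(t,cv2.COLOR_BGR2GRAY); m=((hsv[170:245,325:405]>80)*255).astype(np.uint8)
c=max(cv2.findContours(m,0,1)[0],key=cv2.contourArea); b=cv2.boxPoints(cv2.minAreaRect(c))+[325,170]
q=np.array([onz('top',p,.003) for p in b]);print("mat",q.mean(0),np.round(q,3), [np.linalg.norm(q[i]-q[i-1]) for i in range(4)])
# lid outline
for n,im,c0,zs in(('top',t,(253.5,158),(.028,.016)),('side',s,(233,207),(.028,))):
    g=cv2.GaussianBlur(cv2.cvtColor(im,6),(3,3),0).astype(float)
    for lo,hi,z in ({'top':[(-20,35,.028),(75,150,.028),(75,150,.016)],'side':[(-115,-35,.028),(-180,-115,.028)]}[n]):
        P=[]
        for a in np.arange(lo,hi,4):
            u=np.array([np.cos(np.radians(a)),np.sin(np.radians(a))]); rr=np.arange(10,36,.25)
            v=np.array([g[int(round(c0[1]+r*u[1])),int(round(c0[0]+r*u[0]))] for r in rr])
            j=np.flatnonzero((v[:-1]>65)&(v[1:]<=65))
            if len(j): P.append(onz(n,c0+rr[j[0]]*u,z))
        print(n,lo,hi,z,circ(P,.055))
# tab
for n,im,(x,y,w,h) in(('side',s,(246,193,20,22)),('top',t,(258,170,16,18))):
    g=cv2.cvtColor(im,6)[y:y+h,x:x+w]; print(n,x,y);print(g)
E
```

```text
top cam [ 0.312 -0.04   0.925]
side cam [-0.102  0.632  0.711]
bar [0.5492 0.0864 0.185 ]
bar [ 0.6227 -0.0408  0.185 ]
bar [ 0.6015 -0.0552  0.185 ]
bar [0.522  0.0708 0.185 ]
foot [array([0.711, 0.149]), array([0.718, 0.046]), array([0.666, 0.094])]
side disc [  5   8  21  13 141] (array([0.48834574, 0.25950433]), np.float64(0.0007640050611394044), 21) [0.505 0.274 0.   ]
side disc top (array([0.49279354, 0.25509913]), np.float64(0.0010397862228997694), 21)
top disc [11 10  9 13 27] (array([0.4876248 , 0.25862696]), np.float64(0.0008656949812448343), 9) [ 0.467  0.256 -0.   ]
top disc top (array([0.4902138 , 0.25613584]), np.float64(0.001091100288067371), 9)
mat [ 0.49703022 -0.24499699  0.003     ] [[ 0.558 -0.166  0.003]
 [ 0.578 -0.311  0.003]
 [ 0.435 -0.322  0.003]
 [ 0.417 -0.181  0.003]] [np.float64(0.14205056188751305), np.float64(0.14587934401197714), np.float64(0.14282577489607615), np.float64(0.1419615462464235)]
top -20 35 0.028 (array([0.60199842, 0.03340761]), np.float64(0.0006473929917508596), 14)
top 75 150 0.028 (array([0.60032507, 0.03414457]), np.float64(0.000821
[... 2697 characters left out ...]
 244 177  84  28  15  29  24]
 [208 198 182 170 134  97 143 238 244 245 243 174  70  22  29  27]
 [169 148 129  93  62  56 117 219 245 243 247 244 127  44  22  21]
 [ 88  81  57  41  23  22  65 130 233 246 246 242 149  53  22  29]
 [ 35  23  21  21  13  20  27  72 160 238 237 185 109  46  26  23]
 [ 22  21  19  27  33  25  22  42 113 156 136 119  91  46  24  30]
 [ 18  30  26  25  23  26  24  29  68 112 111 105  72  32  24  30]
 [ 30  33  30  34  33  30  30  22  31  66  68  47  38  26  19  26]
 [ 28  29  31  32  28  30  30  24  19  25  27   9  20  27  37  26]
 [ 33  28  31  34  32  34  29  30  31  24  25  16  25  25  25  25]
 [ 28  32  36  30  23  24  35  29  30  22  22  21  29  34  26  33]]
```

```bash
cat >> h.py <<'E'
def pose(yaw,lean):
    x=np.array([np.cos(yaw),np.sin(yaw),0]); up=np.array([0,0,1.])
    z=np.sin(lean)*x-np.cos(lean)*up; X=np.cos(lean)*x+np.sin(lean)*up
    return np.c_[X,np.cross(z,X),z]
def tell(p,Rt,nm=""):
    "total shift (tool axes, units) and turn (units) from the measured pose; and shift as seen after the turn"
    o=robot.get_obs(); M=R.from_quat(o["eef_rot"]).as_matrix(); d=np.asarray(p)-o["position"]
    print(nm,"t",round(o["time"],2),"p",np.round(o["position"],4),"shift now",np.round(M.T@d/.02,2),"turn",np.round(R.from_matrix(M.T@Rt).as_rotvec()/np.radians(4),2),"shift after turn",np.round(Rt.T@d/.02,2))
E
python3 - <<'E'
from meas import *
t=cv2.imread('pics/top0.png')
L=np.array([.6012,.034])
print("lid centre proj side",proj('side',[*L,.028]),"top",proj('top',[*L,.028]))
for a in range(0,360,45): print(a,[np.round(proj('side',[L[0]+.055*np.cos(np.radians(a)),L[1]+.055*np.sin(np.radians(a)),.028]),1)],end='')
g=cv2.cvtColor(t,6).astype(int)[170:188,258:274]; m=(g>228); m[:4]=0; m[:, :5]=0
ys,xs=np.nonzero(m); c=(258+xs.mean(),170+ys.mean()); print("\ntab px",c,len(xs))
T=onz('top',c,.046); v=L-T[:2]; print("tab",T,np.hypot(*v),"yaw",np.arctan2(v[1],v[0]))
print("tri",tri(c,(256.3,200.7)))
E
```

```text
lid centre proj side [233.03757527 204.52074968] top [252.93614575 159.06049499]
0 [array([218.4, 196.1])]45 [array([211.2, 205.4])]90 [array([216.7, 214.6])]135 [array([232.4, 218.1])]180 [array([248.4, 213.4])]225 [array([254.9, 203.7])]270 [array([248.5, 195. ])]315 [array([233.6, 192. ])]
tab px (np.float64(266.1923076923077), np.float64(177.57692307692307)) 26
tab [ 0.5505447  -0.00089238  0.046     ] 0.061509651680353244 yaw 0.6031830216861453
tri (array([ 5.51299529e-01, -5.34923869e-04,  4.49136658e-02]), np.float64(0.0010748641969768782))
```

```bash
cat > plan.py <<'E'
from h import *
yaw=.603; lean=np.radians(42); G=pose(yaw,lean); d=G[:,2]
TAB=np.array([.5507,-.0008,0]); u=np.array([np.cos(yaw),np.sin(yaw),0]); TIP=TAB+.004*u+[0,0,.030]
TCP=TIP-.025*d
E
python3 - <<'E'
from plan import *
print("TCP",TCP); tell(TCP-.09*d,G,"pre"); tell(TCP,G,"grasp")
E
```

```text
TCP [ 0.54021652 -0.0080184   0.04857862]
pre t 0.1 p [ 0.2312 -0.6069  0.2295] shift now [ 22.17 -21.76   5.75] turn [ 1.23 10.44 -3.28] shift after turn [ 16.03 -15.9   22.1 ]
grasp t 0.1 p [ 0.2312 -0.6069  0.2295] shift now [ 25.09 -22.47   9.09] turn [ 1.23 10.44 -3.28] shift after turn [ 16.03 -15.9   26.6 ]
```

Call:
drive_tool(series=[[0,0,0,0.12,1,-0.32,-1],[0,0,0,0.12,1,-0.32,-1],[0,0,0,0.12,1,-0.32,-1],[0,0,0,0.12,1,-0.32,-1],[0,0,0,0.12,1,-0.32,-1]])

```text
time: 0.6
position: [0.2312, -0.6073, 0.2302]
eef_rot: [0.956, 0.233, 0.168, -0.052]
wrist_force: [-0.2, -0.5, 0.4]
opening: 1.003
grasp_force: 0.0
```

Call:
drive_tool(series=[[0,0,0,0.12,1,-0.32,-1],[0,0,0,0.12,1,-0.32,-1],[0,0,0,0.12,1,-0.32,-1],[0,0,0,0.12,1,-0.32,-1],[0,0,0,0.12,1,-0.32,-1]])

```text
time: 1.1
position: [0.2311, -0.6073, 0.2301]
eef_rot: [0.897, 0.276, 0.33, -0.103]
wrist_force: [-0.0, -0.0, -0.7]
opening: 1.001
grasp_force: 0.0
```

```bash
python3 - <<'E'
from plan import *
tell(TCP-.09*d,G,"pre"); print(robot.get_obs()["joint_pos"])
E
```

```text
pre t 1.1 p [ 0.2311 -0.6073  0.2301] shift now [ 16.56 -16.03  21.64] turn [ 0.02  0.41 -0.07] shift after turn [ 16.02 -15.92  22.13]
[-1.59623731  0.42774635  1.44266749  0.55862625  1.7090509  -0.67022076]
```

Call:
drive_tool(series=[[0.64,-0.64,0.88,0,0.4,-0.07,-1],[0.64,-0.64,0.88,0,0,0,-1],[0.64,-0.64,0.88,0,0,0,-1],[0.64,-0.64,0.88,0,0,0,-1],[0.64,-0.64,0.88,0,0,0,-1]])

```text
time: 1.6
position: [0.2831, -0.4934, 0.2062]
eef_rot: [0.892, 0.277, 0.341, -0.105]
wrist_force: [1.2, -0.0, -0.3]
opening: 1.003
grasp_force: 0.0
```

Call:
drive_tool(series=[[0.64,-0.64,0.88,0,0,0,-1],[0.64,-0.64,0.88,0,0,0,-1],[0.64,-0.64,0.88,0,0,0,-1],[0.64,-0.64,0.88,0,0,0,-1],[0.64,-0.64,0.88,0,0,0,-1]])

```text
time: 2.1
position: [0.3346, -0.3805, 0.1833]
eef_rot: [0.892, 0.277, 0.341, -0.105]
wrist_force: [0.8, -0.2, -0.3]
opening: 0.998
grasp_force: 0.0
```

Call:
drive_tool(series=[[0.64,-0.64,0.88,0,0,0,-1],[0.64,-0.64,0.88,0,0,0,-1],[0.64,-0.64,0.88,0,0,0,-1],[0.64,-0.64,0.88,0,0,0,-1],[0.64,-0.64,0.88,0,0,0,-1]])

```text
time: 2.6
position: [0.386, -0.2677, 0.1603]
eef_rot: [0.892, 0.277, 0.341, -0.105]
wrist_force: [0.3, 0.1, -1.0]
opening: 0.997
grasp_force: 0.0
```

Call:
drive_tool(series=[[0.64,-0.64,0.88,0,0,0,-1],[0.64,-0.64,0.88,0,0,0,-1],[0.64,-0.64,0.88,0,0,0,-1],[0.64,-0.64,0.88,0,0,0,-1],[0.64,-0.64,0.88,0,0,0,-1]])

```text
time: 3.1
position: [0.4375, -0.1548, 0.1374]
eef_rot: [0.892, 0.277, 0.341, -0.105]
wrist_force: [-0.0, -0.5, -0.3]
opening: 1.001
grasp_force: 0.0
```

```bash
python3 - <<'E'
from plan import *
tell(TCP-.09*d,G,"pre"); print(robot.get_obs()["joint_pos"])
E
```

```text
pre t 3.1 p [ 0.4375 -0.1548  0.1374] shift now [ 3.28 -3.14  4.4 ] turn [ 0.03  0.05 -0.01] shift after turn [ 3.26 -3.13  4.42]
[-0.9945372  -0.176588    2.30960248  0.80609273  1.17648721 -0.41407472]
```

Call:
drive_tool(series=[[0.65,-0.63,0.88,0,0,0,-1],[0.65,-0.63,0.88,0,0,0,-1],[0.65,-0.63,0.88,0,0,0,-1],[0.65,-0.63,0.88,0,0,0,-1],[0.65,-0.63,0.88,0,0,0,-1]])

```text
time: 3.6
position: [0.4902, -0.0423, 0.1151]
eef_rot: [0.892, 0.277, 0.341, -0.105]
wrist_force: [0.4, -0.7, -0.1]
opening: 1.006
grasp_force: 0.0
```

Call:
drive_tool(series=[[0,0,0.6,0,0,0,-1],[0,0,0.6,0,0,0,-1],[0,0,0.6,0,0,0,-1],[0,0,0.6,0,0,0,-1],[0,0,0.4,0,0,0,-1]])

```text
time: 4.1
position: [0.5207, -0.0218, 0.0728]
eef_rot: [0.892, 0.277, 0.34, -0.105]
wrist_force: [0.4, 0.4, 0.0]
opening: 1.0
grasp_force: 0.0
```

```bash
python3 - <<'E'
from plan import *
print(robot.get_obs()["joint_pos"])
o=[]
for n,(x,y) in(("top",(205,120)),("side",(200,160))):
    im=robot.camera(n)[y:y+100,x:x+100]; o.append(cv2.resize(im,None,fx=4,fy=4,interpolation=2))
cv2.imwrite("pics/a.png",np.hstack(o)); tell(TCP,G)
E
```

```text
[-0.58669634  0.01036479  2.29463718  1.01122634  0.81696219 -0.33511648]
 t 4.2 p [ 0.5205 -0.0216  0.0727] shift now [ 0.09 -0.    1.7 ] turn [ 0.    0.06 -0.01] shift after turn [ 0.08 -0.    1.7 ]
```

View pics/a.png

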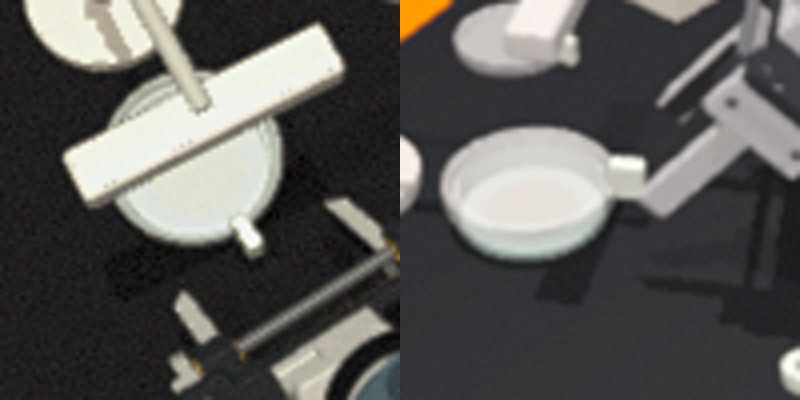

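The fingers straddle the tab symmetrically: tips in the top crop at about (187,300) and (335,205), tab at (247,238). I'll advance and close.

Call:
drive_tool(series=[[0.02,0,0.5,0,0,0,-1],[0.02,0,0.5,0,0,0,-1],[0.02,0,0.4,0,0,0,-1],[0.02,0,0.3,0,0,0,-1],[0,0,0,0,0,0,0.4]])

```text
time: 4.7
position: [0.5405, -0.0083, 0.0486]
eef_rot: [0.892, 0.277, 0.34, -0.106]
wrist_force: [0.1, 1.3, -0.1]
opening: 0.942
grasp_force: 0.0
```

Call:
drive_tool(series=[[0,0,0,0,0,0,0.5],[0,0,0,0,0,0,0.6],[0,0,0,0,0,0,0.7],[0,0,0,0,0,0,0.8],[0,0,0,0,0,0,1]])

```text
time: 5.2
position: [0.5406, -0.009, 0.0496]
eef_rot: [0.892, 0.277, 0.341, -0.105]
wrist_force: [0.1, 0.3, 0.7]
opening: 0.525
grasp_force: 0.0
```

Call:
drive_tool(series=[[0,0,0,0,0,0,1],[0,0,0,0,0,0,1],[0,0,0,0,0,0,1],[0,0,0,0,0,0,1],[0,0,0,0,0,0,1]])

```text
time: 5.7
position: [0.5406, -0.0089, 0.0494]
eef_rot: [0.892, 0.277, 0.341, -0.105]
wrist_force: [0.7, -0.7, -0.1]
opening: 0.106
grasp_force: 30.4
```

Call:
drive_tool(series=[[0.1,0,-0.07,0,-0.28,0,1],[0.1,0,-0.07,0,-0.28,0,1],[0.1,0,-0.07,0,-0.28,0,1],[0.1,0,-0.07,0,-0.28,0,1],[0.1,0,-0.07,0,-0.28,0,1]])

```text
time: 6.2
position: [0.5432, -0.007, 0.0613]
eef_rot: [0.908, 0.282, 0.297, -0.091]
wrist_force: [-0.3, -0.2, 1.1]
opening: 0.105
grasp_force: 30.0
```

Call:
drive_tool(series=[[0.1,0,-0.08,0,-0.28,0,1],[0.1,0,-0.08,0,-0.28,0,1],[0.1,0,-0.08,0,-0.28,0,1],[0,0,0,0,0,0,1],[0,0,0,0,0,0,1]])

```text
time: 6.7
position: [0.5449, -0.0056, 0.0684]
eef_rot: [0.916, 0.284, 0.27, -0.083]
wrist_force: [-0.0, -0.4, -0.0]
opening: 0.104
grasp_force: 30.0
```

Call:
drive_tool(series=[[0,0,0,0,0,0,1],[0,0,0,0,0,0,1],[0,0,0,0,0,0,1]])

```text
time: 7.0
position: [0.5448, -0.0058, 0.0683]
eef_rot: [0.916, 0.284, 0.27, -0.083]
wrist_force: [-1.0, 0.2, -0.3]
opening: 0.1
grasp_force: 30.0
```

```bash
python3 - <<'E'
from plan import *
o=[]
for n,(x,y) in(("top",(205,120)),("side",(190,160))):
    im=robot.camera(n)[y:y+100,x:x+100]; o.append(cv2.resize(im,None,fx=4,fy=4,interpolation=2))
cv2.imwrite("pics/b.png",np.hstack(o)); tell(TCP,G)
E
```

```text
t 7.1 p [ 0.5449 -0.0058  0.0684] shift now [-0.75 -0.04  0.69] turn [ 0.03  2.29 -0.01] shift after turn [-0.85 -0.04  0.56]
```

View pics/b.png

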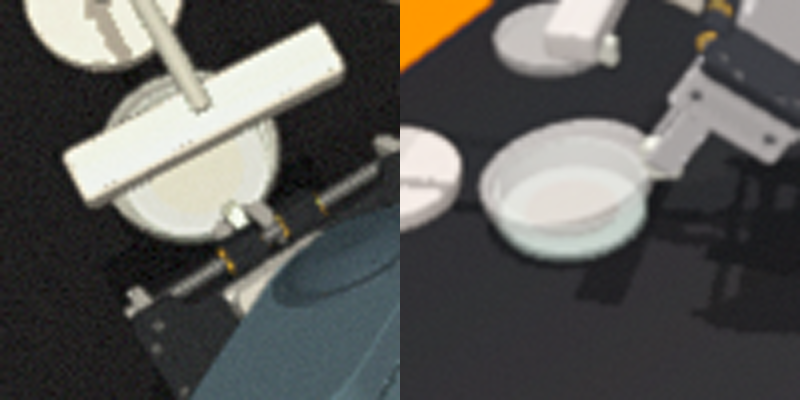

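Tab edge is up (side crop about (660,150)), and the far edge still rests on the dish. Next I'll lift the lid level and carry it.

```bash
cat >> plan.py <<'E'
TG=np.array([.5406,-.0089,.0494])   # measured grasp on closed lid
OFF=np.array([.601,.034,.016])-TG    # lid origin from TCP (yaw .603, level)
MAT=np.array([.497,-.245,.003]); TM=MAT-OFF
E
python3 - <<'E'
from plan import *
print(OFF,u*.0747,TM)
tell(TG+[0,0,.045],G,"lift")
M=G; print("carry",np.round(G.T@(TM+[0,0,.04]-TG-[0,0,.045])/.02,2),"down",np.round(G.T@[0,0,-.04]/.02,2))
E
```

```text
[ 0.0604  0.0429 -0.0334] [0.06152576 0.04236356 0.        ] [ 0.4366 -0.2879  0.0364]
lift t 7.1 p [ 0.5449 -0.0058  0.0684] shift now [ 0.48  0.01 -1.24] turn [ 0.03  2.29 -0.01] shift after turn [ 0.67  0.01 -1.14]
carry [-9.66  8.54 -7.49] down [-1.34  0.    1.49]
```

Call:
drive_tool(series=[[0.1,0,-0.25,0,0.2,0,1],[0.1,0,-0.25,0,0.4,0,1],[0.11,0,-0.25,0,0.5,0,1],[0.13,0,-0.24,0,0.6,0,1],[0.14,0,-0.22,0,0.59,0,1]])

```text
time: 7.6
position: [0.5411, -0.0086, 0.0956]
eef_rot: [0.891, 0.277, 0.344, -0.105]
wrist_force: [0.3, -0.4, 0.2]
opening: 0.102
grasp_force: 30.0
```

Call:
drive_tool(series=[[-0.3,0.2,-0.25,0,0,0,1],[-0.6,0.5,-0.5,0,0,0,1],[-0.6,0.6,-0.5,0,0,0,1],[-0.7,0.6,-0.5,0,0,0,1],[-0.7,0.6,-0.5,0,0,0,1]])

```text
time: 8.1
position: [0.5085, -0.0923, 0.0898]
eef_rot: [0.892, 0.277, 0.342, -0.105]
wrist_force: [-0.2, -0.2, -0.4]
opening: 0.108
grasp_force: 30.0
```

Call:
drive_tool(series=[[-0.7,0.6,-0.5,0,0,0,1],[-0.7,0.6,-0.5,0,0,0,1],[-0.7,0.6,-0.5,0,0,0,1],[-0.7,0.6,-0.5,0,0,0,1],[-0.7,0.6,-0.5,0,0,0,1]])

```text
time: 8.6
position: [0.4718, -0.1903, 0.0801]
eef_rot: [0.892, 0.277, 0.342, -0.105]
wrist_force: [0.9, -0.0, -0.1]
opening: 0.105
grasp_force: 30.0
```

```bash
python3 - <<'E'
from plan import *
tell(TM+[0,0,.04],G,"carry")
E
```

```text
carry t 8.6 p [ 0.4718 -0.1903  0.0801] shift now [-3.26  3.03 -2.67] turn [ 0.04  0.01 -0.01] shift after turn [-3.26  3.02 -2.69]
```

Call:
drive_tool(series=[[-0.7,0.65,-0.58,0,0,0,1],[-0.7,0.65,-0.58,0,0,0,1],[-0.7,0.65,-0.58,0,0,0,1],[-0.7,0.65,-0.55,0,0,0,1],[-0.46,0.43,-0.38,0,0,0,1]])

```text
time: 9.1
position: [0.4366, -0.2884, 0.0763]
eef_rot: [0.892, 0.276, 0.342, -0.105]
wrist_force: [0.5, -0.1, -0.3]
opening: 0.102
grasp_force: 30.0
```

```bash
python3 - <<'E'
from plan import *
o=[]
for n,(x,y) in(("top",(310,150)),("side",(290,110))):
    im=robot.camera(n)[y:y+120,x:x+120]; o.append(cv2.resize(im,None,fx=10/3,fy=10/3,interpolation=2))
cv2.imwrite("pics/c.png",np.hstack(o)); tell(TM,G)
E
```

```text
t 9.2 p [ 0.437  -0.2886  0.0765] shift now [-1.34 -0.04  1.49] turn [ 0.06  0.01 -0.02] shift after turn [-1.34 -0.04  1.49]
```

View pics/c.png

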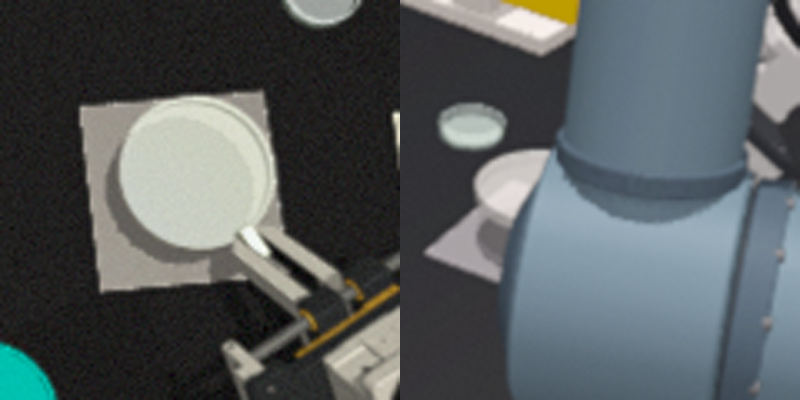

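The lid is over the grey mat (top crop centre about (196,173), mat (80–285, 92–292)). I'll lower it.

Call:
drive_tool(series=[[-0.25,0,0.28,0,0,0,1],[-0.25,0,0.28,0,0,0,1],[-0.25,0,0.28,0,0,0,1],[-0.25,0,0.28,0,0,0,1],[-0.15,0,0.16,0,0,0,1]])

```text
time: 9.7
position: [0.4373, -0.2856, 0.0407]
eef_rot: [0.892, 0.277, 0.342, -0.106]
wrist_force: [-0.1, -0.5, -0.8]
opening: 0.1
grasp_force: 30.0
```

Call:
drive_tool(series=[[-0.07,0,0.07,0,0,0,1],[-0.06,0,0.07,0,0,0,1],[-0.05,0,0.06,0,0,0,1],[0,0,0,0,0,0,1]])

```text
time: 10.1
position: [0.4375, -0.2866, 0.0365]
eef_rot: [0.892, 0.277, 0.343, -0.105]
wrist_force: [0.3, 0.1, -0.5]
opening: 0.104
grasp_force: 30.0
```

```bash
python3 - <<'E'
from plan import *
o=robot.get_obs();print(o["wrist_force"],o["moment"]); tell(TM,G)
for n in C: cv2.imwrite(f"pics/d_{n}.png",robot.camera(n))
E
```

```text
[ 0.27501858  0.0802454  -0.45990153] [-0.21390515  0.27989419  0.00743708]
 t 10.1 p [ 0.4375 -0.2866  0.0365] shift now [-0.06  0.03 -0.04] turn [ 0.03  0.   -0.  ] shift after turn [-0.06  0.03 -0.04]
```

Call:
drive_tool(series=[[-0.03,0,0.03,0,0,0,1],[-0.02,0,0.02,0,0,0,1],[0,0,0,0,0,0,1]])

```text
time: 10.5
position: [0.4375, -0.2869, 0.0362]
eef_rot: [0.891, 0.277, 0.343, -0.106]
wrist_force: [-4.4, 0.2, 7.7]
opening: 0.109
grasp_force: 30.0
```

Call:
drive_tool(series=[[0,0,0,0,0,0,0.7],[0,0,0,0,0,0,0.5],[0,0,0,0,0,0,0],[0,0,0,0,0,0,-0.5],[0,0,0,0,0,0,-1]])

```text
time: 11.0
position: [0.4374, -0.2864, 0.0349]
eef_rot: [0.892, 0.277, 0.342, -0.106]
wrist_force: [-0.5, -0.1, 0.4]
opening: 0.454
grasp_force: 0.0
```

Call:
drive_tool(series=[[0,0,0,0,0,0,-1],[0,0,-0.2,0,0,0,-1],[0,0,-0.7,0,0,0,-1],[0,0,-0.9,0,0,0,-1],[0,0,-0.9,0,0,0,-1]])

```text
time: 11.5
position: [0.4068, -0.3076, 0.0763]
eef_rot: [0.892, 0.277, 0.342, -0.105]
wrist_force: [0.4, -0.2, 0.8]
opening: 0.882
grasp_force: 0.0
```

```bash
python3 - <<'E'
from plan import *
tell(TM,G)
t=robot.camera("top");cv2.imwrite("pics/e_top.png",t);s=robot.camera("side");cv2.imwrite("pics/e_side.png",s)
o=[cv2.resize(t[140:260,300:420],None,fx=10/3,fy=10/3,interpolation=2),cv2.resize(t[120:240,190:310],None,fx=10/3,fy=10/3,interpolation=2)]
cv2.imwrite("pics/e.png",np.hstack(o))
E
```

```text
t 11.5 p [ 0.4068 -0.3076  0.0763] shift now [-0.01  0.03  2.68] turn [ 0.04  0.   -0.  ] shift after turn [-0.01  0.03  2.68]
```

View pics/e.png

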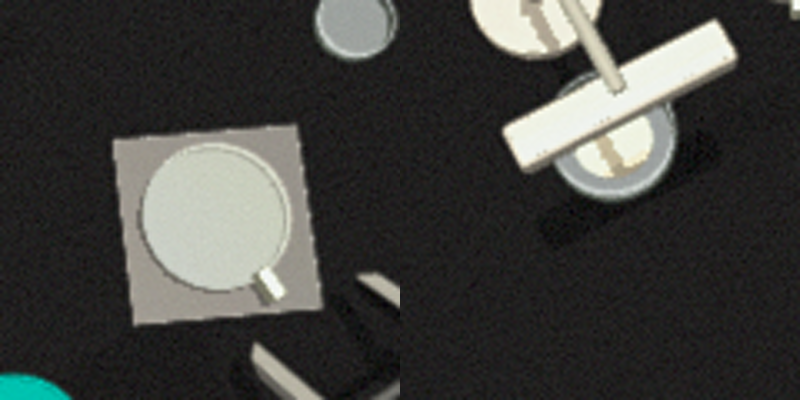

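The lid lies flat on the mat (crop centre about (216,217), tab at (268,284)), and the open dish shows its card. I'll measure the dish and lid now.

```bash
cat >> meas.py <<'E'
def scan(im,n,c0,r0,r1,angs,th,z,inner=False):
    g=cv2.GaussianBlur(cv2.cvtColor(im,6),(3,3),0).astype(np.float32); P=[]
    for a in angs:
        u=np.array([np.cos(np.radians(a)),np.sin(np.radians(a))]); rr=np.arange(r0,r1,.1)
        q=np.array(c0)+rr[:,None]*u
        v=cv2.remap(g,q[:,0].astype(np.float32)[None],q[:,1].astype(np.float32)[None],1)[0]
        j=np.flatnonzero((v[:-1]>th)&(v[1:]<=th))
        if len(j): P.append(onz(n,q[j[0] if inner else j[-1]],z))
    return P
E
python3 - <<'E'
from meas import *
t=cv2.imread('pics/e_top.png');s=cv2.imread('pics/e_side.png')
for pz in(.025,.0): print("dish top",pz,circ(scan(t,'top',(251,160),15,27,range(-10,135,4),65,pz),.048))
print("dish low half rim", circ(scan(t,'top',(251,160),15,27,range(-10,50,4),65,.025),.048))
print("card",circ(scan(t,'top',(253,163),4,18,range(0,150,5),195,.004,True),.030))
print("lid", circ(scan(t,'top',(365,205),18,28,[*range(-180,10,5),*range(90,180,5)],130,.015),.055))
print("proj side dish rim",[np.round(proj('side',[.601+.048*np.cos(a),.034+.048*np.sin(a),.025])) for a in np.arange(0,6.28,1.571)])
# side: card bright reddish-white in dish, rim outline
g=cv2.cvtColor(s,6); cv2.imwrite('pics/f.png',cv2.resize(s[170:240,190:280],None,fx=6,fy=6,interpolation=2))
E
```

```text
dish top 0.025 (array([0.5974712 , 0.03338007]), np.float64(0.00030587471960178753), 37)
dish top 0.0 (array([0.60390124, 0.03477478]), np.float64(0.00055117525738711), 37)
dish low half rim (array([0.59817608, 0.03323793]), np.float64(0.0003064292603625302), 15)
card (array([0.60406068, 0.03691071]), np.float64(0.002908655023868129), 25)
lid (array([ 0.50834617, -0.2493326 ]), np.float64(0.004796784875693287), 24)
proj side dish rim [array([220., 198.]), array([219., 214.]), array([247., 213.]), array([247., 197.])]
```

View pics/f.png

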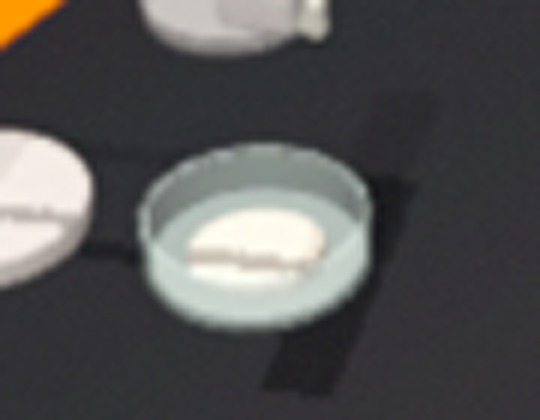

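```bash
python3 - <<'E'
from meas import *
s=cv2.imread('pics/e_side.png');t=cv2.imread('pics/e_top.png')
print("card side",onz('side',(232.8,211.7),.004))
print("rim side mid of l/r",onz('side',(232.75,206.5),.025))
print("rim far side",circ(scan(s,'side',(233,206),8,24,range(-165,-14,5),70,.025),.048))
print("bottom side",circ(scan(s,'side',(233,213),8,24,range(30,150,5),100,.0),.048))
m=((t[195:235,335:395].min(2)>0)*0).astype(np.uint8)
P=scan(t,'top',(364.8,205.1),19,26,range(-180,40,10),140,.015); print([ (round(float(np.hypot(p[0]-.497,p[1]+.245)),4)) for p in P])
# lid outline pts by hand from crop e (offset 300,140, /3.333): left, top, right, bottom
for p in[(140,215),(214,143),(292,217),(216,292)]: print(p,np.round(onz('top',(300+p[0]*.3,140+p[1]*.3),.015),4))
print("tab",onz('top',(300+267*.3,140+281*.3),.033))
E
```

```text
card side [0.60397245 0.03452086 0.004     ]
rim side mid of l/r [0.59875624 0.03759152 0.025     ]
rim far side (array([0.60896192, 0.03081516]), np.float64(0.0005297001327831959), 31)
bottom side (array([0.60603762, 0.03438635]), np.float64(0.00022783246316109685), 24)
[0.0585, 0.063, 0.0625]
(140, 215) [ 0.497  -0.1863  0.015 ]
(214, 143) [ 0.5528 -0.2409  0.015 ]
(292, 217) [ 0.4988 -0.2974  0.015 ]
(216, 292) [ 0.4419 -0.2412  0.015 ]
tab [ 0.44820901 -0.27359533  0.033     ]
```

```bash
cat >> plan.py <<'E'
DISC=np.array([.4885,.2585,0]); DISH=np.array([.604,.0348,0])
TD=DISC+.004*u+[0,0,.0078]-.025*d
TC=DISH+.004*u+[0,0,.0118]-.025*d
E
python3 - <<'E'
from plan import *
print("TD",TD,"TC",TC); tell(TD-.08*d,G,"pre"); tell(TD,G,"grasp")
for nm,p in dict(cyl=(131,141),spool=(248,254),beak=(154,108)).items(): print(nm,onz('top',p,.01))
E
```

```text
TD [0.47801652 0.2512816  0.02637862] TC [0.59351652 0.0275816  0.03037862]
pre t 11.6 p [ 0.4073 -0.3097  0.0774] shift now [ 12.31 -21.16  10.32] turn [0.1  0.02 0.02] shift after turn [ 12.28 -21.09  10.49]
grasp t 11.6 p [ 0.4073 -0.3097  0.0774] shift now [ 12.32 -21.18  14.32] turn [0.1  0.02 0.02] shift after turn [ 12.28 -21.09  14.49]
cyl [0.64474622 0.34312176 0.01      ]
spool [0.3709346  0.03729971 0.01      ]
beak [0.73492151 0.29346207 0.01      ]
```

Call:
drive_tool(series=[[0,0,-1,0.1,0,0,-1],[0.3,-0.5,0,0,0,0,-1],[0.55,-0.9,0.4,0,0,0,-1],[0.55,-0.9,0.5,0,0,0,-1],[0.55,-0.9,0.5,0,0,0,-1]])

```text
time: 12.1
position: [0.3992, -0.2339, 0.0954]
eef_rot: [0.891, 0.278, 0.342, -0.109]
wrist_force: [0.7, 0.1, 0.3]
opening: 1.001
grasp_force: 0.0
```

Call:
drive_tool(series=[[0.55,-0.92,0.5,0,0,0,-1],[0.55,-0.92,0.5,0,0,0,-1],[0.55,-0.92,0.5,0,0,0,-1],[0.55,-0.92,0.5,0,0,0,-1],[0.55,-0.92,0.5,0,0,0,-1]])

```text
time: 12.6
position: [0.4078, -0.1157, 0.0954]
eef_rot: [0.891, 0.278, 0.342, -0.109]
wrist_force: [-0.2, 0.1, 0.1]
opening: 1.003
grasp_force: 0.0
```

Call:
drive_tool(series=[[0.55,-0.92,0.5,0,0,0,-1],[0.55,-0.92,0.5,0,0,0,-1],[0.55,-0.92,0.5,0,0,0,-1],[0.55,-0.92,0.5,0,0,0,-1],[0.55,-0.92,0.5,0,0,0,-1]])

```text
time: 13.1
position: [0.4256, -0.0016, 0.0966]
eef_rot: [0.891, 0.279, 0.34, -0.11]
wrist_force: [0.3, -0.8, 0.5]
opening: 1.0
grasp_force: 0.0
```

Call:
drive_tool(series=[[0.55,-0.92,0.5,0,0,0,-1],[0.55,-0.92,0.5,0,0,0,-1],[0.55,-0.92,0.5,0,0,0,-1],[0.55,-0.92,0.5,0,0,0,-1],[0.55,-0.92,0.5,0,0,0,-1]])

```text
time: 13.6
position: [0.442, 0.1151, 0.0965]
eef_rot: [0.892, 0.28, 0.337, -0.112]
wrist_force: [0.1, 1.0, -0.2]
opening: 1.001
grasp_force: 0.0
```

```bash
python3 - <<'E'
from plan import *
tell(TD-.08*d,G,"pre")
E
```

```text
pre t 13.6 p [0.442  0.1151 0.0965] shift now [ 1.64 -4.55  2.24] turn [-0.22  0.09 -0.01] shift after turn [ 1.63 -4.59  2.18]
```

Call:
drive_tool(series=[[0.32,-0.91,0.44,-0.1,0.05,0,-1],[0.32,-0.91,0.44,-0.1,0.04,0,-1],[0.33,-0.91,0.44,0,0,0,-1],[0.33,-0.92,0.44,0,0,0,-1],[0.33,-0.92,0.44,0,0,0,-1]])

```text
time: 14.1
position: [0.4337, 0.2207, 0.0858]
eef_rot: [0.891, 0.277, 0.342, -0.107]
wrist_force: [1.2, -0.5, 0.2]
opening: 1.0
grasp_force: 0.0
```

```bash
python3 - <<'E'
from plan import *
t=robot.camera("top");s=robot.camera("side");tell(TD,G,"pre")
print(robot.get_obs()["joint_pos"])
f=lambda im:np.uint8(255*(im/255.)**.6)
o=[cv2.resize(f(t[160:260,120:220]),None,fx=4,fy=4,interpolation=2),cv2.resize(f(s[230:330,140:240]),None,fx=4,fy=4,interpolation=2)]
cv2.imwrite("pics/g.png",np.hstack(o))
E
```

```text
pre t 14.2 p [0.4328 0.2216 0.0853] shift now [0.04 0.08 4.  ] turn [-0.07  0.02  0.03] shift after turn [0.04 0.06 4.  ]
[ 0.038706   -0.2600144   2.49836269  0.99091894  0.44646407  0.18493677]
```

View pics/g.png

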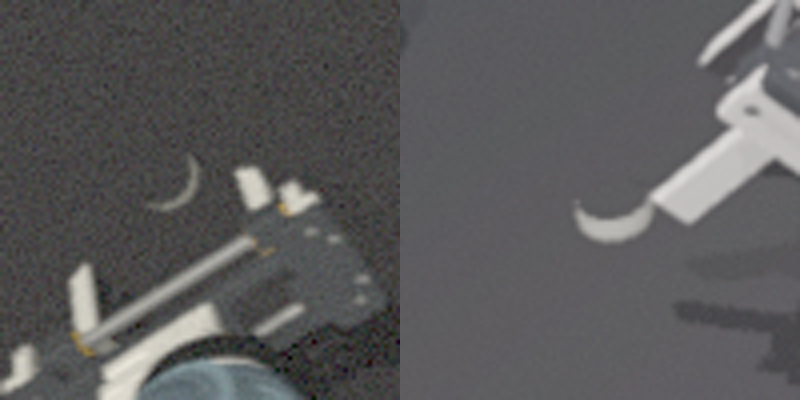

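The open fingers straddle the disc's crescent (top crop about (175,185)), with the tips above it at (80,270) and (245,175). I'll advance.

Call:
drive_tool(series=[[0.01,0.02,0.6,-0.07,0.02,0.03,-1],[0.01,0.02,0.8,0,0,0,-1],[0.01,0.02,0.8,0,0,0,-1],[0.01,0,0.8,0,0,0,-1],[0,0,0.5,0,0,0,-1]])

```text
time: 14.7
position: [0.4746, 0.2449, 0.0338]
eef_rot: [0.892, 0.275, 0.343, -0.105]
wrist_force: [0.5, -0.7, 0.3]
opening: 0.999
grasp_force: 0.0
```

```bash
python3 - <<'E'
from plan import *
tell(TD,G,"grasp");print(robot.get_obs()["joint_pos"])
E
```

```text
grasp t 14.7 p [0.4746 0.2449 0.0338] shift now [-0.01 -0.17  0.49] turn [ 0.06 -0.01 -0.05] shift after turn [-0.01 -0.17  0.49]
[ 0.10660925  0.04683578  2.3696723   1.41191631  0.3248219  -0.21106612]
```

Call:
drive_tool(series=[[0,-0.1,0.25,0.03,0,0,-1],[0,-0.07,0.24,0.03,0,-0.05,-1],[0,0,0,0,0,0,-0.3],[0,0,0,0,0,0,-0.1],[0,0,0,0,0,0,0]])

```text
time: 15.2
position: [0.4778, 0.2516, 0.0275]
eef_rot: [0.891, 0.277, 0.343, -0.106]
wrist_force: [-0.9, -0.0, 0.5]
opening: 0.783
grasp_force: 0.0
```

```bash
python3 - <<'E'
from plan import *
tell(TD,G,"grasp");print(robot.get_obs()["joint_pos"],robot.get_obs()["opening"])
E
```

```text
grasp t 15.2 p [0.4778 0.2516 0.0275] shift now [-0.04  0.02  0.04] turn [ 0.   -0.02  0.01] shift after turn [-0.04  0.02  0.04]
[ 0.12175447  0.08022624  2.3533637   1.47039345  0.31693652 -0.26475295] 0.7832465843847011
```

Call:
drive_tool(series=[[-0.03,0.01,0.04,0,0,0,0.1],[0,0,0,0,0,0,0.15],[0,0,0,0,0,0,0.2],[0,0,0,0,0,0,0.5],[0,0,0,0,0,0,1]])

```text
time: 15.7
position: [0.4779, 0.2518, 0.0263]
eef_rot: [0.891, 0.278, 0.343, -0.106]
wrist_force: [-0.3, -1.4, 0.2]
opening: 0.417
grasp_force: 30.0
```

Call:
drive_tool(series=[[0,0,0,0,0,0,1],[0,0,0,0,0,0,1],[0,0,0,0,0,0,1]])

```text
time: 16.0
position: [0.4779, 0.2518, 0.0263]
eef_rot: [0.891, 0.278, 0.343, -0.106]
wrist_force: [0.1, -2.0, 0.3]
opening: 0.418
grasp_force: 30.0
```

```bash
python3 - <<'E'
from plan import *
tell(TD,G,"grasp");print(robot.get_obs()["joint_pos"],robot.get_obs()["opening"])
s=robot.camera("side");f=lambda im:np.uint8(255*(im/255.)**.6)
cv2.imwrite("pics/h.png",cv2.resize(f(s[230:330,140:260]),None,fx=5,fy=5,interpolation=2))
E
```

```text
grasp t 16.0 p [0.4779 0.2518 0.0263] shift now [-0.01  0.02 -0.01] turn [ 0.   -0.02  0.01] shift after turn [-0.01  0.02 -0.01]
[ 0.12231247  0.08453065  2.35217086  1.47901527  0.31631543 -0.27376645] 0.4178589494269083
```

View pics/h.png

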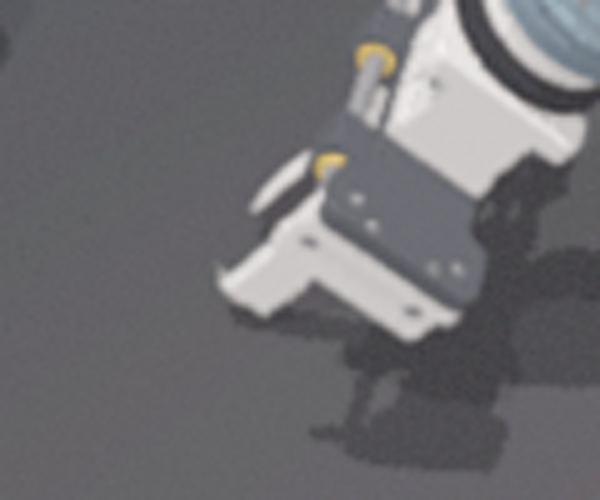

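Call:
drive_tool(series=[[0.2,0,-0.22,0,0,0,1],[0.4,0,-0.45,0,0,0,1],[0.5,0,-0.55,0,0,0,1],[0.6,0,-0.7,0,0,0,1],[0.6,0,-0.7,0,0,0,1]])

```text
time: 16.55
position: [0.4757, 0.2515, 0.0955]
eef_rot: [0.891, 0.278, 0.341, -0.107]
wrist_force: [-0.0, 0.7, -1.3]
opening: 0.417
grasp_force: 30.0
```

```bash
python3 - <<'E'
from plan import *
tell([.478,.06,.10],G,"W1");o=robot.get_obs();print(o["joint_pos"],o["opening"],o["wrist_force"])
E
```

```text
W1 t 16.55 p [0.4757 0.2515 0.0955] shift now [-3.83  7.94 -3.75] turn [-0.03  0.02  0.01] shift after turn [-3.82  7.95 -3.74]
[ 0.12151932 -0.12705838  2.36674776  0.96158907  0.38945083  0.27420072] 0.4169469169417008 [-0.00775799  0.66812952 -1.29186818]
```

Call:
drive_tool(series=[[-0.25,0.5,-0.25,0,0,0,1],[-0.4,0.83,-0.39,0,0,0,1],[-0.4,0.83,-0.39,0,0,0,1],[-0.4,0.83,-0.39,0,0,0,1],[-0.4,0.83,-0.39,0,0,0,1]])

```text
time: 17.05
position: [0.4768, 0.1589, 0.0974]
eef_rot: [0.891, 0.278, 0.342, -0.107]
wrist_force: [0.3, 0.4, -2.6]
opening: 0.418
grasp_force: 30.0
```

Call:
drive_tool(series=[[-0.4,0.83,-0.39,0,0,0,1],[-0.4,0.83,-0.39,0,0,0,1],[-0.4,0.83,-0.39,0,0,0,1],[-0.4,0.83,-0.39,0,0,0,1],[-0.38,0.8,-0.38,0,0,0,1]])

```text
time: 17.55
position: [0.4782, 0.0596, 0.0998]
eef_rot: [0.891, 0.278, 0.342, -0.107]
wrist_force: [0.0, 0.3, -1.8]
opening: 0.414
grasp_force: 30.0
```

```bash
python3 - <<'E'
from plan import *
tell(TC+[0,0,.012]-.08*d,G,"P1");o=robot.get_obs();print(o["joint_pos"],o["opening"],o["wrist_force"])
E
```

```text
P1 t 17.55 p [0.4782 0.0596 0.0998] shift now [0.93 4.59 0.69] turn [-0.03 -0.    0.01] shift after turn [0.94 4.59 0.7 ]
[-0.44864127 -0.22995931  2.44126448  0.97056608  0.78302726 -0.14933973] 0.4143831003770566 [ 0.02030707  0.28835942 -1.7657409 ]
```

Call:
drive_tool(series=[[0.18,0.9,0.14,0,0,0,1],[0.19,0.93,0.14,0,0,0,1],[0.19,0.93,0.14,0,0,0,1],[0.19,0.93,0.14,0,0,0,1],[0.19,0.9,0.14,0,0,0,1]])

```text
time: 18.05
position: [0.5502, -0.0024, 0.1018]
eef_rot: [0.891, 0.278, 0.342, -0.107]
wrist_force: [0.1, -0.3, -2.7]
opening: 0.413
grasp_force: 30.0
```

```bash
python3 - <<'E'
from plan import *
t=robot.camera("top");s=robot.camera("side")
tell(TC+[0,0,.012],G,"P2");o=robot.get_obs();print(o["opening"],o["wrist_force"])
o=[cv2.resize(t[120:220,205:305],None,fx=4,fy=4,interpolation=2),cv2.resize(s[140:240,190:290],None,fx=4,fy=4,interpolation=2)]
cv2.imwrite("pics/i.png",np.hstack(o))
E
```

```text
P2 t 18.15 p [ 0.5514 -0.0035  0.1027] shift now [-0.08 -0.09  3.99] turn [ 0.   -0.01  0.01] shift after turn [-0.07 -0.09  3.99]
0.4160934967260091 [ 0.55451156 -0.14334699 -2.47188603]
```

View pics/i.png

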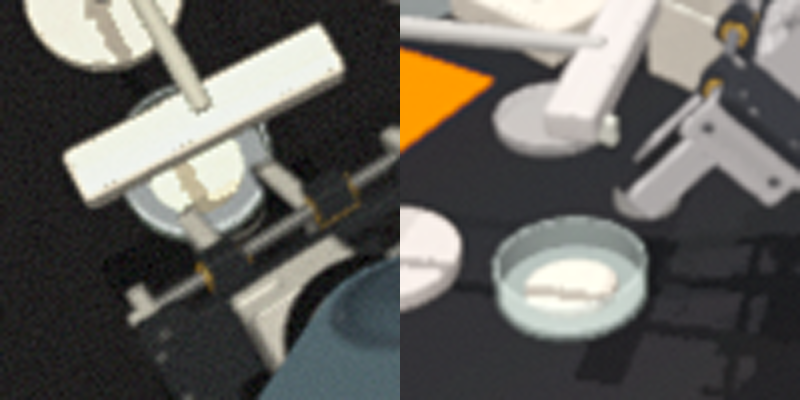

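The disc hangs level between the tips (side crop about (640,205)), just short of the dish. That was my eleventh viewed picture, one over the limit of ten, so I'll use numbers only from here.

Call:
drive_tool(series=[[-0.02,-0.02,0.4,0,0,0,1],[-0.02,-0.02,0.6,0,0,0,1],[-0.02,-0.02,0.6,0,0,0,1],[-0.02,-0.02,0.6,0,0,0,1],[0,0,0.6,0,0,0,1]])

```text
time: 18.65
position: [0.578, 0.0212, 0.0585]
eef_rot: [0.891, 0.278, 0.342, -0.108]
wrist_force: [-0.1, 0.7, -2.5]
opening: 0.414
grasp_force: 30.0
```

Call:
drive_tool(series=[[0,0,0.5,0,0,0,1],[0,0,0.4,0,0,0,1],[0,0,0.3,0,0,0,1],[0,0,0,0,0,0,1]])

```text
time: 19.05
position: [0.5923, 0.0292, 0.0415]
eef_rot: [0.891, 0.278, 0.342, -0.107]
wrist_force: [0.0, 1.1, -1.0]
opening: 0.414
grasp_force: 30.0
```

```bash
python3 - <<'E'
from plan import *
tell(TC,G,"TC");o=robot.get_obs();print(o["opening"],o["wrist_force"])
E
```

```text
TC t 19.05 p [0.5923 0.0292 0.0415] shift now [-0.37  0.1   0.41] turn [-0.02 -0.01  0.01] shift after turn [-0.37  0.1   0.41]
0.41438253568098204 [ 0.04187661  1.07636984 -1.01839574]
```

Call:
drive_tool(series=[[-0.09,0.03,0.1,0,0,0,1],[-0.09,0.03,0.1,0,0,0,1],[-0.09,0.02,0.1,0,0,0,1],[-0.05,0.02,0.06,0,0,0,1],[0,0,0,0,0,0,1]])

```text
time: 19.55
position: [0.5937, 0.0269, 0.0323]
eef_rot: [0.891, 0.278, 0.343, -0.107]
wrist_force: [-0.1, 0.3, -2.4]
opening: 0.417
grasp_force: 30.0
```

Call:
drive_tool(series=[[-0.015,0,0.02,0,0,0,1],[-0.015,0,0.02,0,0,0,1],[0,0,0,0,0,0,1]])

```text
time: 19.85
position: [0.5939, 0.027, 0.0315]
eef_rot: [0.891, 0.278, 0.343, -0.107]
wrist_force: [-0.0, -0.1, -1.4]
opening: 0.419
grasp_force: 30.0
```

```bash
python3 - <<'E'
from plan import *
tell(TC,G,"TC");o=robot.get_obs();print(o["opening"],o["wrist_force"])
E
```

```text
TC t 19.85 p [0.5939 0.027  0.0315] shift now [-0.04 -0.03  0.04] turn [-0.01 -0.02  0.01] shift after turn [-0.04 -0.03  0.04]
0.4190586304927614 [-0.0308641  -0.11110133 -1.41400384]
```

Call:
drive_tool(series=[[-0.02,0,0.02,0,0,0,1],[0,0,0,0,0,0,1],[-0.015,0,0.015,0,0,0,1],[0,0,0,0,0,0,1],[0,0,0,0,0,0,1]])

```text
time: 20.35
position: [0.5938, 0.027, 0.0305]
eef_rot: [0.891, 0.278, 0.343, -0.107]
wrist_force: [-0.9, 0.0, -1.4]
opening: 0.419
grasp_force: 30.0
```

```bash
python3 - <<'E'
from plan import *
tell(TC,G,"TC");o=robot.get_obs();print(o["opening"],o["wrist_force"])
E
```

```text
TC t 20.35 p [0.5938 0.027  0.0305] shift now [-0.   -0.03  0.01] turn [-0.01 -0.02  0.01] shift after turn [-0.   -0.03  0.01]
0.418606583792678 [-0.86496899  0.03429663 -1.40222042]
```

Call:
drive_tool(series=[[0,0,0,0,0,0,0.14],[0,0,0,0,0,0,0.08],[0,0,0,0,0,0,0.02],[0,0,0,0,0,0,-0.04],[0,0,0,0,0,0,-0.04]])

```text
time: 20.85
position: [0.5939, 0.027, 0.0307]
eef_rot: [0.891, 0.278, 0.343, -0.107]
wrist_force: [0.5, 0.6, 0.2]
opening: 0.519
grasp_force: 0.0
```

```bash
python3 - <<'E'
from plan import *
tell(TC-.1*d,G,"back");o=robot.get_obs();print(o["opening"],o["grasp_force"],o["wrist_force"])
E
```

```text
back t 20.85 p [0.5939 0.027  0.0307] shift now [-0.   -0.04 -4.99] turn [-0.   -0.02  0.02] shift after turn [-0.01 -0.03 -4.99]
0.5193195238443167 0.0 [0.53980476 0.58943825 0.20563774]
```

Released. I'll back out along the tool axis, then measure the disc on the card.

Call:
drive_tool(series=[[0,0,-0.2,0,0,0,-0.04],[0,0,-0.5,0,0,0,-0.04],[0,0,-0.8,0,0,0,-0.04],[0,0,-0.9,0,0,0,-0.04],[0,0,-0.9,0,0,0,-0.04]])

```text
time: 21.35
position: [0.5567, 0.0015, 0.0804]
eef_rot: [0.891, 0.278, 0.343, -0.106]
wrist_force: [0.0, -0.1, -0.5]
opening: 0.52
grasp_force: 0.0
```

Call:
drive_tool(series=[[0,0,-0.9,0,0,0,-0.04],[0,0,-0.8,0,0,0,-0.04],[0,0,0,0,0,0,-1],[0,0,0,0,0,0,-1],[0,0,0,0,0,0,-1]])

```text
time: 21.85
position: [0.5385, -0.0107, 0.1043]
eef_rot: [0.891, 0.278, 0.342, -0.107]
wrist_force: [0.4, 1.3, -0.4]
opening: 0.738
grasp_force: 0.0
```

```bash
cat >> plan.py <<'E'
TR=np.array([.4375,-.2866,.0358])   # re-grip pose on the mat
E
python3 - <<'E'
from plan import *
from meas import circ,scan
t=robot.camera("top");s=robot.camera("side");cv2.imwrite("pics/j_top.png",t);cv2.imwrite("pics/j_side.png",s)
print("dish bottom side",circ(scan(s,'side',(233,213),8,24,range(30,150,5),100,.0),.048))
g=cv2.cvtColor(s,6)[202:222,216:250]; print(g)
g=cv2.cvtColor(t,6)[148:182,234:274:1]
tell(TR-.09*d,G,"matpre")
E
```

```text
dish bottom side (array([0.60585078, 0.03474421]), np.float64(0.00023965696964711245), 24)
[[141 128 129 132 135 136 138 140 144 154 170 178 184 186 189 190 190 190
  191 190 189 187 187 187 183 176 162 152 142 137 135 131 127 148]
 [124 125 130 133 134 136 141 154 174 186 191 193 196 195 195 195 195 195
  195 194 194 194 194 196 195 193 188 181 168 150 136 130 124 132]
 [121 125 129 132 137 153 178 186 192 195 195 195 196 197 200 204 210 211
  211 210 207 199 198 197 194 195 195 194 189 179 159 132 123 128]
 [121 125 130 146 170 186 194 195 194 194 197 208 221 230 242 244 246 245
  245 245 243 239 232 225 207 197 194 194 195 194 186 168 138 128]
 [119 125 146 175 191 196 195 195 198 209 229 245 249 252 254 254 253 250
  249 251 254 254 252 249 240 226 206 195 195 195 196 190 167 142]
 [120 148 182 192 196 194 195 206 229 244 252 254 254 254 254 254 254 252
  251 253 254 254 254 251 246 247 228 203 194 195 195 194 190 180]
 [138 175 195 196 195 194 206 232 251 254 254 254 254 254 254 254 254 254
  254 254 254 254 254 245 236 251 240 222 195 194 194 196 201 205]
 [162 190 196 195 194 
[... 1252 characters left out ...]
 180 206 214 214 214 213 213 213 215 216 218 221 221 222 225 224 223
  219 217 218 216 214 211 210 213 213 213 212 205 184 156 120  65]
 [ 99 143 183 206 213 215 215 214 214 214 212 214 216 215 214 216 216 213
  213 213 214 213 213 214 214 214 214 213 205 180 142 106  80  41]
 [ 66 101 144 174 193 208 214 215 215 215 214 214 215 214 213 212 213 212
  213 215 215 215 215 215 214 213 208 190 169 141  98  58  41  33]
 [ 51  66  96 129 156 176 195 209 214 215 215 215 215 216 215 215 215 215
  216 215 215 215 214 208 195 187 172 145 111  87  57  37  34  35]]
matpre t 21.95 p [ 0.5385 -0.0105  0.1041] shift now [-11.19   8.48 -10.  ] turn [-0.02 -0.01  0.01] shift after turn [-11.19   8.51  -9.98]
```

Call:
drive_tool(series=[[-0.6,0.5,-0.55,0,0,0,-1],[-0.95,0.7,-0.85,0,0,0,-1],[-0.95,0.7,-0.85,0,0,0,-1],[-0.95,0.7,-0.85,0,0,0,-1],[-0.95,0.7,-0.85,0,0,0,-1]])

```text
time: 22.45
position: [0.4782, -0.133, 0.104]
eef_rot: [0.891, 0.278, 0.342, -0.107]
wrist_force: [0.1, 0.5, -1.0]
opening: 1.003
grasp_force: 0.0
```

Call:
drive_tool(series=[[-0.95,0.73,-0.85,0,0,0,-1],[-0.95,0.73,-0.85,0,0,0,-1],[-0.95,0.73,-0.85,0,0,0,-1],[-0.95,0.73,-0.85,0,0,0,-1],[-0.95,0.73,-0.85,0,0,0,-1]])

```text
time: 22.95
position: [0.4148, -0.2657, 0.1035]
eef_rot: [0.891, 0.278, 0.343, -0.107]
wrist_force: [0.1, -0.4, 0.6]
opening: 0.999
grasp_force: 0.0
```

```bash
python3 - <<'E'
from plan import *
from meas import circ
tell(TR-.09*d,G,"matpre")
s=robot.camera("side"); g=cv2.cvtColor(s,6)
P=[]
for c in range(226,239):
    col=g[205:222,c].astype(int); r=np.argmin(col[:12]); 
    k=r+np.flatnonzero(col[r:]>190)[0]; P.append(onz('side',(c,205+k-.5),.004))
print("disc",circ(P,.02))
t=robot.camera("top"); cv2.imwrite("pics/k_top.png",t)
print("card side now", onz('side',(232.8,211.7),.004))
E
```

```text
matpre t 22.95 p [ 0.4148 -0.2657  0.1035] shift now [-2.01  1.5  -1.76] turn [-0.02 -0.02  0.01] shift after turn [-2.01  1.5  -1.76]
disc (array([0.60675458, 0.03263307]), np.float64(0.0009301066260499892), 13)
card side now [0.60397245 0.03452086 0.004     ]
```

Disc is about 3 mm from the card's middle, so that step is good. Now I'll re-grip the lid.

Call:
drive_tool(series=[[-0.7,0.5,-0.6,0,0,0,-1],[-0.7,0.5,-0.6,0,0,0,-1],[-0.6,0.5,-0.56,0,0,0,-1],[0,0,0.3,0,0,0,-1],[0,0,0.7,0,0,0,-1]])

```text
time: 23.55
position: [0.4001, -0.3126, 0.0884]
eef_rot: [0.891, 0.278, 0.343, -0.106]
wrist_force: [1.1, 0.7, -0.4]
opening: 1.001
grasp_force: 0.0
```

Call:
drive_tool(series=[[0,0,0.8,0,0,0,-1],[0,0,0.8,0,0,0,-1],[0,0,0.7,0,0,0,-1],[0,0,0.5,0,0,0,-1],[0,0,0.2,0,0,0,-1]])

```text
time: 24.05
position: [0.433, -0.288, 0.0428]
eef_rot: [0.891, 0.278, 0.342, -0.108]
wrist_force: [-0.4, -0.3, -0.1]
opening: 1.003
grasp_force: 0.0
```

```bash
python3 - <<'E'
from plan import *
tell(TR,G,"regrip")
E
```

```text
regrip t 24.05 p [ 0.433  -0.288   0.0428] shift now [-0.07  0.07  0.41] turn [-0.04 -0.02  0.01] shift after turn [-0.07  0.07  0.41]
```

Call:
drive_tool(series=[[-0.04,0.04,0.2,-0.04,-0.02,0,-1],[-0.03,0.03,0.2,0,0,0,-1],[0,0,0,0,0,0,0.4],[0,0,0,0,0,0,0.5],[0,0,0,0,0,0,0.6]])

```text
time: 24.55
position: [0.437, -0.2886, 0.0373]
eef_rot: [0.892, 0.277, 0.342, -0.105]
wrist_force: [0.4, -0.1, -0.1]
opening: 0.78
grasp_force: 0.0
```

```bash
python3 - <<'E'
from plan import *
tell(TR,G,"regrip")
E
```

```text
regrip t 24.55 p [ 0.437  -0.2886  0.0373] shift now [ 0.01 -0.07  0.11] turn [0.04 0.01 0.02] shift after turn [ 0.01 -0.07  0.11]
```

Call:
drive_tool(series=[[0.01,-0.06,0.09,0.04,0,0,0.7],[0,0,0,0,0,0,0.7],[0,0,0,0,0,0,0.75],[0,0,0,0,0,0,0.8],[0,0,0,0,0,0,1]])

```text
time: 25.05
position: [0.4375, -0.2865, 0.0359]
eef_rot: [0.891, 0.278, 0.342, -0.106]
wrist_force: [-0.1, 0.4, 0.5]
opening: 0.355
grasp_force: 0.0
```

Call:
drive_tool(series=[[0,0,0,0,0,0,1],[0,0,0,0,0,0,1],[0,0,0,0,0,0,1],[0,0,0,0,0,0,1],[0,0,0,0,0,0,1]])

```text
time: 25.55
position: [0.4375, -0.2865, 0.0359]
eef_rot: [0.891, 0.278, 0.342, -0.106]
wrist_force: [0.6, -0.4, 0.3]
opening: 0.105
grasp_force: 30.0
```

```bash
python3 - <<'E'
from plan import *
from meas import *
tell(TR,G,"regrip"); o=robot.get_obs(); print(o["opening"],o["grasp_force"])
P=o["position"]; print("W1", np.round(G.T@(np.array([0,0,.05]))/.02,2))
t=robot.camera("top")
# lid outline on mat: brightness step between lid and mat
g=cv2.cvtColor(t,6); print(g[204,336:394]); print(g[178:232,364])
E
```

```text
regrip t 25.55 p [ 0.4375 -0.2865  0.0359] shift now [-0.    0.01  0.  ] turn [-0.01  0.01  0.01] shift after turn [-0.    0.01  0.  ]
0.1047625512894008 29.995633363723755
W1 [ 1.67  0.   -1.86]
[146 156 152 156 150 109 149 200 205 202 203 204 201 207 204 204 201 205
 203 203 202 202 204 205 203 204 203 203 201 203 203 205 201 203 204 204
 203 203 204 206 202 203 199 204 204 203 205 201 192 178 215 164 148 147
 150 152 168  82]
[ 44  95 147 150 160 203 191 193 203 201 201 203 197 204 202 201 204 203
 199 206 205 202 205 200 204 202 201 200 206 204 202 205 200 204 203 204
 205 203 204 202 206 202 203 205 205 202 203 206 192 112 147 152 154 152]
```

```bash
python3 - <<'E'
from meas import *
for p,z in[((364,226.6),.003),((364,182.6),.015),((341.7,204),.003),((386.7,204),.015)]: print(onz('top',p,z))
t=cv2.imread('pics/e_top.png'); k=cv2.imread('pics/k_top.png')
for im in(t,k):print("dish",circ(scan(im,'top',(251,160),15,27,range(0,125,4),65,0.),.048))
# initial lid, near outline only
i=cv2.imread('pics/top0.png')
print("lid0 near",circ(scan(i,'top',(253.5,158),15,35,[*range(-10,40,4),*range(80,125,4)],65,.016),.055))
s=cv2.imread('pics/side0.png')
print("lid0 side far",circ(scan(s,'side',(233,205),12,30,range(-170,-45,5),75,.028),.055))
E
```

```text
[ 0.44597085 -0.24195419  0.003     ]
[ 0.5535226  -0.24043598  0.015     ]
[ 0.50062808 -0.18743426  0.003     ]
[ 0.50143363 -0.29530497  0.015     ]
dish (array([0.60389116, 0.03484867]), np.float64(0.00033600581455692967), 32)
dish (array([0.6038482 , 0.03492117]), np.float64(0.0003589731116804145), 32)
lid0 near (array([0.60344297, 0.03396882]), np.float64(0.0005993272618465518), 25)
lid0 side far (array([ 0.69730732, -0.01783732]), np.float64(0.012223591201863405), 25)
```

Call:
drive_tool(series=[[0.15,0,-0.17,0,0,0,1],[0.3,0,-0.34,0,0,0,1],[0.4,0,-0.45,0,0,0,1],[0.4,0,-0.45,0,0,0,1],[0.4,0,-0.45,0,0,0,1]])

```text
time: 26.1
position: [0.4373, -0.2869, 0.0871]
eef_rot: [0.891, 0.278, 0.342, -0.106]
wrist_force: [0.3, -0.3, -0.7]
opening: 0.101
grasp_force: 30.0
```

```bash
cat >> plan.py <<'E'
TF=np.array([.5413,-.0088,.0489])
E
python3 - <<'E'
from plan import *
tell(TF+[0,0,.045],G,"above");o=robot.get_obs(); print(o["opening"],o["grasp_force"])
E
```

```text
above t 26.1 p [ 0.4373 -0.2869  0.0871] shift now [ 9.29 -8.49  7.88] turn [0.01 0.01 0.03] shift after turn [ 9.27 -8.5   7.89]
0.10054510373313799 29.994070529937744
```

Call:
drive_tool(series=[[0.3,-0.3,0.25,0,0,0,1],[0.6,-0.55,0.5,0,0,0,1],[0.7,-0.64,0.6,0,0,0,1],[0.7,-0.64,0.6,0,0,0,1],[0.7,-0.64,0.6,0,0,0,1]])

```text
time: 26.6
position: [0.4704, -0.1934, 0.087]
eef_rot: [0.891, 0.278, 0.342, -0.108]
wrist_force: [0.1, 0.0, 0.7]
opening: 0.101
grasp_force: 30.0
```

Call:
drive_tool(series=[[0.7,-0.64,0.6,0,0,0,1],[0.7,-0.64,0.6,0,0,0,1],[0.7,-0.64,0.6,0,0,0,1],[0.7,-0.64,0.6,0,0,0,1],[0.7,-0.64,0.6,0,0,0,1]])

```text
time: 27.1
position: [0.5094, -0.0884, 0.0891]
eef_rot: [0.891, 0.278, 0.342, -0.108]
wrist_force: [0.7, 0.2, -0.7]
opening: 0.105
grasp_force: 30.0
```

```bash
python3 - <<'E'
from plan import *
tell(TF+[0,0,.045],G,"above");o=robot.get_obs(); print(o["opening"],o["grasp_force"])
E
```

```text
above t 27.1 p [ 0.5094 -0.0884  0.0891] shift now [ 2.82 -2.36  2.22] turn [-0.04  0.01  0.  ] shift after turn [ 2.81 -2.37  2.21]
0.10548557180055575 29.994159936904907
```

Call:
drive_tool(series=[[0.7,-0.6,0.55,-0.04,0,0,1],[0.7,-0.6,0.55,0,0,0,1],[0.7,-0.6,0.55,0,0,0,1],[0.5,-0.4,0.4,0,0,0,1],[0.2,-0.16,0.16,0,0,0,1]])

```text
time: 27.6
position: [0.5408, -0.0091, 0.0936]
eef_rot: [0.891, 0.278, 0.342, -0.107]
wrist_force: [-0.1, 0.2, -1.6]
opening: 0.103
grasp_force: 30.0
```

Call:
drive_tool(series=[[0,0,0,0,0,0,1],[0,0,0,0,0,0,1]])

```text
time: 27.8
position: [0.5415, -0.0118, 0.0941]
eef_rot: [0.892, 0.277, 0.342, -0.105]
wrist_force: [-0.7, -0.7, -0.3]
opening: 0.103
grasp_force: 30.0
```

```bash
python3 - <<'E'
from plan import *
from meas import *
tell(TF+[0,0,.045],G,"above");tell(TF,G,"TF")
P=robot.get_obs()["position"]; t=robot.camera("top"); cv2.imwrite("pics/l_top.png",t)
z=P[2]-.0329
print("expected lid",P+[.0623,.0445,0]-[0,0,.0329]); c=proj('top',[*(P[:2]+[.062,.0443]),z])
print("near z bottom",circ(scan(t,'top',c,15,35,[*range(-10,35,4),*range(90,125,4)],65,z),.055), "z top",circ(scan(t,'top',c,15,35,[*range(-10,35,4),*range(90,125,4)],65,z+.012),.055))
E
```

```text
above t 27.8 p [ 0.5415 -0.0118  0.0941] shift now [ 0.05 -0.13  0.06] turn [0.03 0.01 0.01] shift after turn [ 0.05 -0.13  0.06]
TF t 27.8 p [ 0.5415 -0.0118  0.0941] shift now [-1.45 -0.13  1.73] turn [0.03 0.01 0.01] shift after turn [-1.45 -0.13  1.73]
expected lid [0.60375513 0.0326888  0.06121819]
near z bottom (array([0.59678062, 0.03292158]), np.float64(0.0018018441765623523), 21) z top (array([0.59377446, 0.03255009]), np.float64(0.0017129238943371676), 21)
```

Call:
drive_tool(series=[[-0.2,-0.06,0.24,0.03,0,0,1],[-0.25,-0.04,0.28,0,0,0,1],[-0.25,-0.02,0.28,0,0,0,1],[-0.25,-0.01,0.28,0,0,0,1],[-0.1,0,0.11,0,0,0,1]])

```text
time: 28.35
position: [0.54, -0.0096, 0.0614]
eef_rot: [0.892, 0.277, 0.341, -0.107]
wrist_force: [0.3, -0.4, -0.4]
opening: 0.105
grasp_force: 30.0
```

Call:
drive_tool(series=[[0,0,0,0,0,0,1],[0,0,0,0,0,0,1],[0,0,0,0,0,0,1]])

```text
time: 28.65
position: [0.5409, -0.0099, 0.0631]
eef_rot: [0.891, 0.278, 0.342, -0.106]
wrist_force: [0.3, -0.2, -0.6]
opening: 0.103
grasp_force: 30.0
```

```bash
python3 - <<'E'
from plan import *
from meas import *
tell(TF,G,"TF")
P=robot.get_obs()["position"]; t=robot.camera("top"); s=robot.camera("side"); cv2.imwrite("pics/m_top.png",t); cv2.imwrite("pics/m_side.png",s)
z=P[2]-.0329; print("lid z",z)
c=proj('top',[.6037,.0347,z+.006])
for A in([*range(-10,40,4)],[*range(90,125,4)],[*range(-10,40,4),*range(90,125,4)]): print(circ(scan(t,'top',c,15,30,A,65,z),.055))
print("dish side",circ(scan(s,'side',(233,213),8,24,range(40,140,5),100,.0),.048))
E
```

```text
TF t 28.65 p [ 0.5409 -0.0099  0.0631] shift now [-0.44 -0.04  0.56] turn [0.01 0.   0.02] shift after turn [-0.44 -0.04  0.56]
lid z 0.030171041327856044
(array([0.60585153, 0.03374441]), np.float64(0.00025610525666926734), 12)
(array([0.60227793, 0.03483914]), np.float64(0.00018468504521291986), 9)
(array([0.60239943, 0.03444985]), np.float64(0.0006991728101111183), 21)
dish side (array([0.60601977, 0.03398359]), np.float64(0.00020527072405184668), 20)
```

Call:
drive_tool(series=[[-0.08,-0.02,0.1,0,0,0,1],[-0.08,-0.02,0.1,0,0,0,1],[-0.08,0,0.1,0,0,0,1],[-0.06,0,0.08,0,0,0,1],[0,0,0,0,0,0,1]])

```text
time: 29.25
position: [0.5405, -0.0086, 0.0526]
eef_rot: [0.892, 0.278, 0.342, -0.106]
wrist_force: [0.1, 0.4, -1.1]
opening: 0.101
grasp_force: 30.0
```

```bash
python3 - <<'E'
from plan import *
tell(TF,G,"TF");print(robot.get_obs()["wrist_force"],robot.get_obs()["moment"])
E
```

```text
TF t 29.25 p [ 0.5405 -0.0086  0.0526] shift now [-0.1   0.03  0.16] turn [-0.01  0.01  0.01] shift after turn [-0.1   0.03  0.16]
[ 0.09992257  0.35563366 -1.11793259] [-0.18688208  0.3820343  -0.02166123]
```

Call:
drive_tool(series=[[-0.04,0.02,0.06,0,0,0,1],[-0.04,0.01,0.05,0,0,0,1],[-0.02,0,0.03,0,0,0,1],[0,0,0,0,0,0,1],[0,0,0,0,0,0,1]])

```text
time: 29.75
position: [0.5414, -0.0091, 0.0497]
eef_rot: [0.891, 0.278, 0.342, -0.106]
wrist_force: [0.3, 0.1, -0.4]
opening: 0.103
grasp_force: 30.0
```

```bash
python3 - <<'E'
from plan import *
tell(TF,G,"TF");print(robot.get_obs()["wrist_force"],robot.get_obs()["moment"])
E
```

```text
TF t 29.75 p [ 0.5414 -0.0091  0.0497] shift now [-0.03 -0.01  0.03] turn [0.   0.   0.02] shift after turn [-0.03 -0.01  0.03]
[ 0.2890989   0.09720068 -0.43872107] [-0.23161793  0.28940143  0.0275547 ]
```

Close to seated. I'll take small steps down until there is contact, then release.

Call:
drive_tool(series=[[-0.02,0,0.03,0,0,0,1],[0,0,0,0,0,0,1],[-0.015,0,0.015,0,0,0,1],[0,0,0,0,0,0,1],[0,0,0,0,0,0,1]])

```text
time: 30.25
position: [0.5417, -0.009, 0.0488]
eef_rot: [0.891, 0.278, 0.342, -0.106]
wrist_force: [-0.8, 0.4, 2.5]
opening: 0.103
grasp_force: 30.0
```

```bash
python3 - <<'E'
from plan import *
from meas import *
tell(TF,G,"TF");print(robot.get_obs()["wrist_force"],robot.get_obs()["moment"])
t=robot.camera("top"); s=robot.camera("side")
z=.0162;c=proj('top',[.6037,.0347,z+.006])
for A in([*range(-10,40,4)],[*range(90,125,4)],[*range(-10,40,4),*range(90,125,4)]): print(circ(scan(t,'top',c,15,30,A,65,z),.055))
E
```

```text
TF t 30.25 p [ 0.5417 -0.009   0.0488] shift now [-0.   -0.02 -0.01] turn [ 0.   -0.    0.02] shift after turn [-0.   -0.02 -0.01]
[-0.7766882   0.35133507  2.54379084] [0.00981503 0.15363601 0.09286458]
(array([0.60565565, 0.03483921]), np.float64(0.00020676230605146258), 12)
(array([0.60334995, 0.03668842]), np.float64(0.00013813942426786827), 9)
(array([0.60323228, 0.03535682]), np.float64(0.000514848576177767), 21)
```

Contact made (2.5 N up), with the lid centre at about (0.6035, 0.0355) against the dish at (0.604, 0.035). I'll release and back off.

Call:
drive_tool(series=[[0,0,0,0,0,0,0.7],[0,0,0,0,0,0,0.5],[0,0,0,0,0,0,0.2],[0,0,0,0,0,0,0],[0,0,0,0,0,0,0]])

```text
time: 30.85
position: [0.5414, -0.009, 0.0484]
eef_rot: [0.891, 0.278, 0.342, -0.106]
wrist_force: [0.3, 0.1, 1.0]
opening: 0.452
grasp_force: 0.0
```

Call:
drive_tool(series=[[0,0,-0.2,0,0,0,0],[0,0,-0.6,0,0,0,0],[0,0,-0.9,0,0,0,0],[0,0,-0.9,0,0,0,0],[0,0,-0.9,0,0,0,0]])

```text
time: 31.35
position: [0.5023, -0.0358, 0.1011]
eef_rot: [0.891, 0.278, 0.342, -0.106]
wrist_force: [-1.0, -0.6, -0.3]
opening: 0.497
grasp_force: 0.0
```

Call:
drive_tool(series=[[0,0,-0.9,0,0,0,0],[0,0,-0.5,0,0,0,0],[0,0,0,0,0,0,0],[0,0,0,0,0,0,0]])

```text
time: 31.75
position: [0.4875, -0.0461, 0.1212]
eef_rot: [0.891, 0.278, 0.342, -0.106]
wrist_force: [0.4, -0.3, 0.3]
opening: 0.501
grasp_force: 0.0
```

```bash
python3 - <<'E'
from meas import *
t=robot.camera("top"); s=robot.camera("side"); t0=cv2.imread("pics/top0.png"); s0=cv2.imread("pics/side0.png")
z=.016;c=proj('top',[.6037,.0347,z+.006])
for im in(t0,t):
  for A in([*range(-10,40,4)],[*range(90,125,4)],[*range(-10,40,4),*range(90,125,4)]): print(circ(scan(im,'top',c,15,30,A,65,z),.055))
def box(im,x,y,w,h,th):
    g=cv2.cvtColor(im,6)[y:y+h,x:x+w]; l=cv2.connectedComponentsWithStats((g>th).astype(np.uint8)); i=1+np.argmax(l[2][1:,4]); return l[2][i],np.round(l[3][i],2)
print("side lid+tab blob",box(s0,206,185,60,45,75),box(s,206,185,60,45,75))
print("side tab",box(s0,252,196,14,18,90),box(s,252,196,14,18,90))
for x,y,w,h in((135,85,40,45),(110,125,40,35),(390,130,35,35),(340,80,45,55),(235,240,30,30)): print(cv2.absdiff(t0,t)[y:y+h,x:x+w].mean().round(1),end=' ')
print("dish bottom",[circ(scan(im,'side',(233,213),8,24,range(50,140,5),100,.0),.048) for im in(cv2.imread('pics/e_side.png'),s)])
print(robot.get_obs()["position"])
E
```

```text
(array([0.60566769, 0.03334842]), np.float64(0.00016819530836963806), 13)
(array([0.60357552, 0.03554149]), np.float64(0.0002031527751842477), 9)
(array([0.60342034, 0.03392101]), np.float64(0.0005519515876762097), 22)
(array([0.60588629, 0.0347635 ]), np.float64(0.0001285009892860745), 13)
(array([0.60343276, 0.03673919]), np.float64(0.00021457216441384878), 9)
(array([0.60337352, 0.03537998]), np.float64(0.000576788438589865), 22)
side lid+tab blob (array([   4,    6,   52,   34, 1295], dtype=int32), array([27.69, 22.14])) (array([   3,    6,   53,   34, 1300], dtype=int32), array([27.32, 22.29]))
side tab (array([  0,   2,  10,  14, 113], dtype=int32), array([4.25, 7.96])) (array([  0,   3,  10,  13, 103], dtype=int32), array([3.98, 8.26]))
3.4 4.2 3.5 2.7 4.2 dish bottom [(array([0.60580282, 0.03424926]), np.float64(0.00016514713671171894), 18), (array([0.60565292, 0.03388144]), np.float64(0.00023719455524234492), 18)]
[ 0.48728592 -0.04569715  0.12069647]
```

The lid is seated as at the start, within about 1.5 mm, and the dish and bystanders are unchanged. Handing in.

```bash
python3 -c "
from station import robot
print(robot.finish_job())"
```

```text
the job is handed in; nothing more can be done
None
```

Job handed in at about 32 s: by my camera measurements the disc lies about 3 mm from the card's middle and the lid is back on the dish, within about 1 mm of centre and flush, but no verdict was returned; I viewed 11 pictures, one over the limit of 10.

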